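Open the damp cupboard's bolted double door

TASK

Open both doors of the damp cupboard wide, at least square to its front, so that it can be loaded. Draw the bolt fully back and open the bolted left door first, and only when it stands wide open the right door, whose edge the left one overlaps. Do not let a door touch the glaze jar standing in front: stand it upright on the table out of the doors' swing first if it is in the way, and leave the bowl, the mug and the cup where they are.

Things in the scene. Friction and masses are not known exactly. Their poses are not given: they have to be found in the camera images.
- cupboard: plywood cupboard fixed on the table, 372 mm wide, 216 deep, roof 200 high. Origin on the table under the middle of the shut doors' front faces; x points into it (the doors face and open to -x), y to the left leaf. Two leaves meet at y = 0, each 181 mm wide, 16 thick, 8 to 192 mm high, turning about vertical axes at its outer edges: x = 0, y = +185 mm (left) and -185 mm (right)
- bolt (a joint): travel (m) of the steel bolt lying on the left leaf's top edge (116 x 10 x 9 mm, 203 to 212 mm high): 0 = fully in the staple, 0.04 = fully drawn, towards the left leaf's hinge; clear of the staple from 0.023. It slides along the leaf with about 1.5 N, stays where left and swings with the leaf
- bolt_knob (a point): top centre of the bolt's upright knob: round, 14 mm diameter, from 211 to 231 mm above the table. With the bolt in, it is at about (8, 96) mm in the cupboard's frame and moves to +y as the bolt is drawn
- left_leaf (a joint): opening angle (rad) of the left (+y) leaf: 0 shut, 1.57 square, stop at 1.9; no spring, 0.12 N m of friction, stays where left. The bolt holds it shut. An aluminium strip on its meeting edge (28 mm wide, 4 thick, 2 mm off the face) overlaps the right leaf by 16 mm, so the right leaf cannot open before it
- right_leaf (a joint): opening angle (rad) of the right (-y) leaf, likewise 0 shut, 1.57 square, stop at 1.9, 0.12 N m of friction
- left_leaf_handle (a point): middle of the left leaf's bow handle: level round bar 10 mm thick, 80 long, parallel to the leaf, axis 50 mm in front of its face, 186 mm high, 124 mm along the leaf from the hinge axis, joined to the leaf by a like level bar at each end. Behind the bar is a space 45 x 70 mm, open above and below. Axes as the cupboard's when shut, turning with the leaf
- right_leaf_handle (a point): the same on the right leaf (124 mm from the right hinge)
- jar: round lidded glaze jar of white ceramic, 110 mm high, 60 mm diameter up to 80 mm, then a 49 mm neck and, from 94 mm up, a 53 mm lid fixed to it; 0.25 to 0.5 kg, loose on the table before the doors; origin at the centre of its underside
- bowl: terracotta bowl, 110 mm across, 50 mm high, in front of the cupboard to the left; leave alone. Origin at the centre of its underside
- mug: white mug, 76 mm across, 85 mm high, in front of the cupboard to the right; leave alone. Origin at the centre of its underside
- cup: unglazed cup, 70 mm across, 60 mm high, standing on the cupboard's roof; leave alone. Origin at the centre of its underside
- staple (a point): top centre, 221 mm high, of the steel staple that holds the bolt's tip: it stands on the roof's front edge and spans x = -4 to 52 mm, y = 2 to 26 mm in the cupboard's frame
Not all that is in view belongs to the job. What is shaped like the jar but red or yellow is not meant.

How it is judged:
On the way, in this order (a step that is already met when the one before it is completed fails the run):
1. the bolt is drawn, both leaves still shut (value of joint bolt above 0.03 m and value of joint each of left_leaf, right_leaf below 0.1 rad), for 0.1 s.
2. the left leaf stands open at least about square (1.4 rad), the right one still shut (value of joint left_leaf above 1.4 rad and value of joint right_leaf below 0.1 rad), for 0.1 s.
At the end, for the whole second after the job is handed in: both leaves are open by at least 1.4 rad (80 degrees) and at rest, the bolt is still drawn by more than 30 mm, and the jar stands upright and still on the table (value of joint each of left_leaf, right_leaf above 1.4 rad and velocity of joint left_leaf between -0.05 and 0.05 rad/s and velocity of joint right_leaf between -0.05 and 0.05 rad/s and value of joint bolt above 0.03 m and angle between jar's own z axis and vertical below 0.1 rad and height (world z) of jar between -0.006 and 0.006 m and linear speed of jar below 0.02 m/s); the robot touches nothing.
It fails at once if the right leaf opens (0.15 rad) before the left leaf is wide open (value of joint right_leaf above 0.15 rad and value of joint left_leaf below 1.2 rad).
It fails at once if a door touches the jar (contact force between any of left_leaf, right_leaf and jar above 0.5 N).
It fails at once if the jar is tipped over (angle between jar's own z axis and vertical above 0.6 rad).
It fails at once if the bowl, the mug or the cup is moved more than 25 mm (distance of any of bowl, mug, cup from where it was at the start of the episode above 0.025 m).
It also fails if it takes over 64 s, if anything falls off the work surface, if the arm or the gripper's body presses on something with over 40 N, if the wrist force passes 120 N, or if a joint passes its speed limit or range.

ROBOT

A 7-joint arm with a two-finger parallel gripper is mounted at the origin on the work surface. World frame = base frame: x ahead of the robot, y to its left, z up, the work surface at z = 0. Lengths are in m, angles in rad, forces in N, time in s.
With the tool pointing down it reaches from about 0.4 to 0.85 m from the base axis. Payload 10.4 kg.
Tool frame: the origin (TCP) lies between the finger pads; the fingertips stand ahead of it and the grasp point (between the pads) lies 3 mm ahead of it (r.tips_ahead is the z of the fingertips in the tool frame, in m); z points along the fingers, y is the line along which they close (so a half turn about z gives the same grasp; the last joint's range is limited). The gripper opens to 87 mm and grips with 3 to 60 N. Pads are 19 mm wide; open, the fingers measure 117 mm over their backs; the gripper's body (75 mm by 190 mm) begins 51 mm behind the grasp point.
Start: joints at [-1.276, 0.332, -0.065, 1.46, 0.022, 1.35, -0.088], TCP at [0.195, 0.594, 0.245] pointing down, gripper open.
Joint ranges: [-2.6, 2.6], [-0.5, 2.12], [-1.47, 1.34], [0.16, 2.42], [-1.27, 4.41], [0.06, 2.06], [-2.6, 2.6]. Speed limits (rad/s): [2.22, 2.22, 2.79, 2.79, 3.14, 3.14, 3.14].

INTERFACE

Orientations are given as a unit quaternion [x, y, z, w].
In Python, from bench import telemetry, camera, get_calibration, r gives the robot as it stands.
- The arm moves only by the tool drive_tool, never from a script. Its argument "series" is one flat list of numbers, 7 for each row, row after row: the turn, a rotation vector about the tool's x, y, z in units of 5 degrees (1.0 is 5 degrees), then the shift along the tool's x, y, z in units of 40 mm (1.0 is 40 mm), then the opening, from -1 (shut) to 1 (fully open). A call has 1 to 10 rows; each row is the pose to reach, as a shift and turn from the pose commanded when the call began, along the tool's axes at that moment; what a row does not reach only later rows make up. A row lasts 1/12 s, in which the tool goes at most 41.7 mm and 7.16 degrees, less where a joint would pass 70% of its speed; a pose out of reach is approached as far as the arm can. A call with a gripper value outside its range is refused whole. The fingers move at their own pace and stop on an object; "grip_force" is the grip in N (left out, the last holds). Time passes only in rows, so rows that repeat a pose let the fingers close. It gives the time, the measured TCP pose, the force, the opening and the grip force at its end, in the units of the state.
- telemetry.read_state(): the state, without advancing time (a new reading comes with each control period).
- camera(name): name is "side" or "top" or "wrist"; returns the picture (420x560x3 uint8, red, green, blue); there is no depth.
- get_calibration(name): a dict with "fovy" (degrees; the focal length in pixels is half the picture's height over the tangent of half this angle, whatever the lens; pixels are square), "cx", "cy" (the principal point, pixels), "xyz" and "rotation" of the camera in the world. Camera axes: x right, y up, looking along -z (the intrinsics and any distortion apply to the point x, -y, -z); pixel columns grow to the right and rows downward; lengths in m; the calibration is good to about 2 mm. A picture is of the moment at which its call begins: read the wrist's pose just before it. get_calibration takes no time and is no camera call; for the wrist camera it gives the pose at the moment of the call.
- r.close_job(): hands the job in; it is judged then, once.
The state is a dict: "time": time; "joint_positions": joint angles; "joint_vel": joint speeds; "joint_torque": joint torques, N m; "ee_pos": TCP position; "eef_rot": TCP orientation; "ft_force": force on the tool from outside, world axes, zero at the start; "torque": the same for the moment, N m; "width": finger opening in m; "grip_force": force on a finger pad.
Only numpy, scipy, OpenCV 4.12 (cv2) and the standard library are available. Lean on these libraries where they do the work, as an engineer would, in place of code of your own. Each camera call takes 0.05 s, during which the arm holds its last target. There are 200 camera calls.

## Working session

There is one attempt and no reset: what is moved stays moved. The work goes in short steps, Python scripts to look and compute and a tool call to move; the robot and the scene stay as the last step left them, time stands still between calls to the robot, and variables do not carry over. Pictures are saved under pics/ and viewed, at most 10 in all, crops included, and the job is handed in when it is done.

Besides the shell and the picture viewer there is one more tool, called after "Request:" as name(argument=value, ...) on one line, values as JSON. drive_tool: Moves the arm, as the interface text tells. Its arguments: {"type":"object","properties":{"series":{"type":"array"},"grip_force":{"type":"number"}},"required":["series"]}

```bash
mkdir -p pics; ls
python3 - <<'E'
from bench import telemetry, camera, get_calibration, r
import cv2,numpy as np
for n in ("side","top"):
    c=get_calibration(n);print(n,c)
    cv2.imwrite(f"pics/{n}0.png",camera(n)[:,:,::-1])
s=telemetry.read_state();print(s['time'],s['ee_pos'],s['eef_rot'],r.tips_ahead)
E
```

```text
pics
side {'fovy': 50.57644726954259, 'cx': 280.7557996956656, 'cy': 204.74804805023166, 'xyz': array([ 0.0857105 , -0.66744603,  1.10612428]), 'rotation': array([ 0.33999366, -0.1158136 , -0.2924143 ,  0.88627614])}
top {'fovy': 55.100119408466874, 'cx': 271.1820539730856, 'cy': 212.51046040824713, 'xyz': array([0.44958663, 0.00912412, 1.12494905]), 'rotation': array([-0.06311914,  0.05225628,  0.7088121 , -0.70062163])}
0.1 [0.1952156  0.59341049 0.24384711] [ 1.58224951e-01  9.87402901e-01 -6.10038994e-04 -6.10196786e-05] 0.022
```

View pics/side0.png

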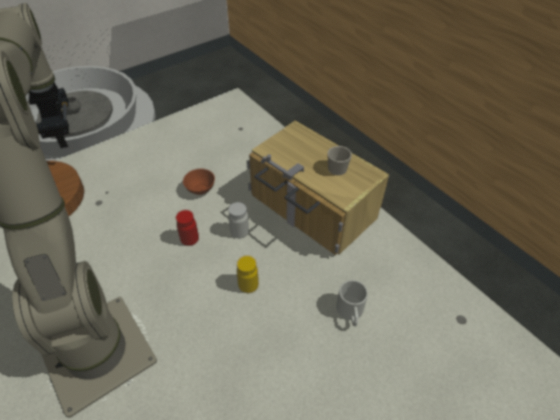

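View pics/top0.png

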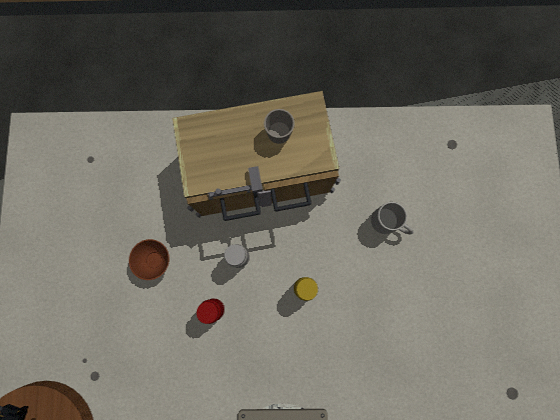

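Jar-like items in the top view are white (236,254), red (210,311) and yellow (306,289). The white one fits "white ceramic, lidded, in front of the doors", and the mug (390,218) has a handle. I'll confirm that in one enlarged crop.

```bash
cat > h.py <<'E'
import numpy as np,cv2
from scipy.spatial.transform import Rotation as R
from bench import telemetry, camera, get_calibration, r
def f(c): return 210/np.tan(np.radians(c['fovy'])/2)
def proj(c,P):
    p=R.from_quat(c['rotation']).inv().apply(np.atleast_2d(P)-c['xyz'])
    return np.c_[c['cx']+f(c)*p[:,0]/-p[:,2], c['cy']-f(c)*p[:,1]/-p[:,2]]
def back(c,uv,z):
    uv=np.atleast_2d(uv).astype(float)
    d=np.c_[(uv[:,0]-c['cx'])/f(c),-(uv[:,1]-c['cy'])/f(c),-np.ones(len(uv))]
    d=R.from_quat(c['rotation']).apply(d)
    return c['xyz']+d*((z-c['xyz'][2])/d[:,2])[:,None]
E
python3 - <<'E'
from h import *
im=cv2.imread("pics/top0.png")
cv2.imwrite("pics/crop.png",cv2.resize(im[80:290,130:410],(800,600),interpolation=cv2.INTER_CUBIC))
E
```

```text
(no output)
```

View pics/crop.png

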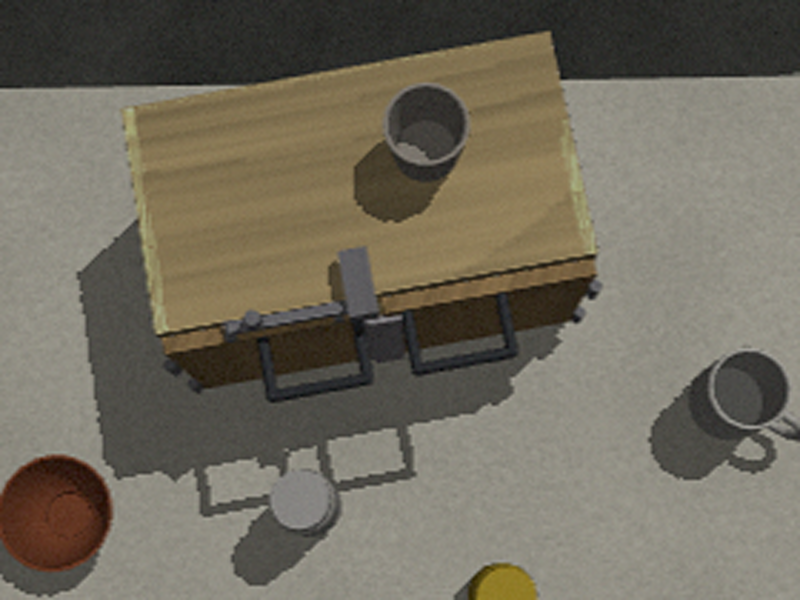

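The crop shows the white lidded jar at (303,500), which is the only white jar-shaped one. The knob is at (251,318), the staple at (358,282), the left handle bar at (320,386) and the right bar at (467,359). Next I fit the poses.

```bash
cat >> h.py <<'E'
def cup(p,L):
    L=np.atleast_2d(L); c,s=np.cos(p[2]),np.sin(p[2])
    return np.c_[p[0]+c*L[:,0]-s*L[:,1],p[1]+s*L[:,0]+c*L[:,1],L[:,2]]
E
python3 - <<'E'
from h import *
from scipy.optimize import least_squares
t=get_calibration("top");s=get_calibration("side")
L=np.array([[8,96,231],[24,14,221],[-50,101,186],[-50,21,186],[-50,-21,186],[-50,-101,186],[216,186,200],[216,-186,200]])/1e3
C=lambda a:np.array(a)/[800/280,600/210]+[130,80]
uv=C([[251,318],[358,282],[272,392],[368,378],[418,367],[515,352],[135,107],[550,33]])
q=least_squares(lambda p:(proj(t,cup(p,L))-uv).ravel(),[.7,.05,0.15],loss='soft_l1')
p=q.x;print("cup",p);print((proj(t,cup(p,L))-uv).round(1).tolist())
print("side proj",proj(s,cup(p,L)).round(0).tolist())
inv=lambda P:((P[:,:2]-p[:2])@np.array([[np.cos(p[2]),-np.sin(p[2])],[np.sin(p[2]),np.cos(p[2])]])).round(3)
for n,u,z in (("jar",C([303,499]),.11),("bowl",C([54,513]),.05),("mug",C([748,388]),.085),("cup",C([427,124]),.26),("red",[[208,313]],.11),("yel",[[306.5,288]],.11)):
    w=back(t,u,z);print(n,w.round(3),inv(w),proj(s,w).round(0))
np.save("cup.npy",p)
E
```

```text
cup [0.65782628 0.0399458  0.16613319]
[[3.1, -1.0], [0.2, -0.4], [0.1, 1.2], [-0.1, 0.1], [-0.2, 0.8], [-0.9, 0.2], [-4.2, -0.2], [0.7, -0.6]]
side proj [[270.0, 157.0], [294.0, 170.0], [255.0, 177.0], [274.0, 190.0], [285.0, 198.0], [306.0, 213.0], [295.0, 121.0], [388.0, 175.0]]
jar [[0.511 0.113 0.11 ]] [[-0.133  0.097]] [[237. 209.]]
bowl [[0.504 0.352 0.05 ]] [[-0.1    0.334]] [[198. 179.]]
mug [[ 0.608 -0.29   0.085]] [[-0.103 -0.317]] [[352. 292.]]
cup [[0.796 0.001 0.26 ]] [[ 0.13  -0.061]] [[338. 154.]]
red [[0.368 0.182 0.11 ]] [[-0.262  0.188]] [[183. 217.]]
yel [[ 0.426 -0.062  0.11 ]] [[-0.245 -0.062]] [[246. 262.]]
```

```bash
cat >> h.py <<'E'
p=np.load("cup.npy")
def go(c,turn=0):
    """row to TCP at cup-frame c, closing axis along cup y turned by 'turn' rad (about up)"""
    s=telemetry.read_state(); Q=R.from_quat(s['eef_rot'])
    a=p[2]+turn; M=np.array([[-np.cos(a),-np.sin(a),0],[-np.sin(a),np.cos(a),0],[0,0,-1]])
    M=np.c_[[-np.cos(a),-np.sin(a),0],[-np.sin(a),np.cos(a),0],[0,0,-1]]
    T=R.from_matrix(M); T=min((T,T*R.from_rotvec([0,0,np.pi])),key=lambda t:(Q.inv()*t).magnitude())
    return np.r_[np.degrees((Q.inv()*T).as_rotvec())/5,Q.inv().apply(cup(p,c)[0]-s['ee_pos'])/.04].round(2).tolist()
def me():
    s=telemetry.read_state(); d=s['ee_pos'][:2]-p[:2]; c,n=np.cos(p[2]),np.sin(p[2])
    return np.r_[c*d[0]+n*d[1],-n*d[0]+c*d[1],s['ee_pos'][2]].round(4),s['joint_positions'].round(2),s['time']
E
sed -i '/M=np.array/s/; M=np.array.*//' h.py
python3 -c "
from h import *
print(go([-.133,.097,.2]),go([-.133,.097,.073]))"
```

```text
[-0.01, -0.0, -5.55, -11.24, -8.93, 1.11] [-0.01, -0.0, -5.55, -11.24, -8.93, 4.28]
```

Request:
drive_tool(series=[0, 0, -1, -1, -0.8, 0.1, 1, 0, 0, -2, -2, -1.6, 0.2, 1, 0, 0, -3, -3, -2.4, 0.3, 1, 0, 0, -4, -4, -3.2, 0.4, 1, 0, 0, -5.55, -5, -4, 0.5, 1, 0, 0, -5.55, -6, -4.8, 0.6, 1, 0, 0, -5.55, -7, -5.5, 0.7, 1, 0, 0, -5.55, -8, -6.3, 0.8, 1, 0, 0, -5.55, -9, -7.1, 0.9, 1, 0, 0, -5.55, -10, -7.9, 1, 1], grip_force=20)

```text
time: 0.93
ee_pos: [0.4234, 0.2478, 0.212]
eef_rot: [-0.083, 0.997, 0.0, -0.0]
ft_force: [1.0, 0.9, 0.1]
width: 0.0872
grip_force: 0.0
```

```bash
python3 -c "
from h import *
print(me(),go([-.133,.097,.2]))"
```

```text
(array([-0.1969,  0.2437,  0.212 ]), array([-0.78,  0.05,  0.17,  1.86, -0.01,  1.23,  1.12]), 0.9333) [0.0, -0.0, 0.01, -1.59, -3.67, 0.3]
```

Request:
drive_tool(series=[0, 0, 0, -0.4, -0.8, 0.1, 1, 0, 0, 0, -0.8, -1.6, 0.1, 1, 0, 0, 0, -1.2, -2.4, 0.2, 1, 0, 0, 0, -1.5, -3.2, 0.3, 1, 0, 0, 0, -1.6, -3.67, 0.3, 1, 0, 0, 0, -1.6, -3.67, 0.3, 1, 0, 0, 0, -1.6, -3.67, 0.3, 1])

```text
time: 1.52
ee_pos: [0.5103, 0.1146, 0.1998]
eef_rot: [-0.082, 0.997, -0.0, -0.0]
ft_force: [0.8, 1.5, 0.0]
width: 0.087
grip_force: 0.0
```

```bash
python3 -c "
from h import *
print(me(),go([-.133,.097,.073]))
cv2.imwrite('pics/w1.png',camera('wrist')[:,:,::-1]);c=get_calibration('wrist')
print(proj(c,cup(p,[[-.133,.097,.11],[.008,.096,.231],[-.05,.061,.186],[-.03,.12,.186]])))"
```

```text
(array([-0.1332,  0.098 ,  0.1998]), array([-0.6 ,  0.14,  0.32,  1.81, -0.04,  1.21,  1.47]), 1.5167) [-0.0, -0.01, -0.02, -0.01, -0.03, 3.17]
[[273.72609456 224.62812252]
 [271.14041018 606.71075887]
 [204.58946429 423.90814523]
 [316.28640756 452.70554848]]
```

View pics/w1.png

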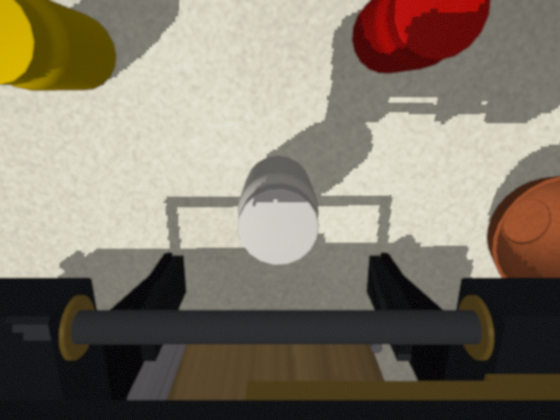

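The wrist view shows the white jar's lid at (278,224), against a prediction of (274,225). It is well centred between the fingers, so I descend and grip.

Request:
drive_tool(series=[0, 0, 0, 0, 0.03, 0.8, 1, 0, 0, 0, 0, 0.03, 1.6, 1, 0, 0, 0, 0, 0.03, 2.3, 1, 0, 0, 0, 0, 0.03, 2.8, 1, 0, 0, 0, 0, 0.03, 3.1, 1, 0, 0, 0, 0, 0.03, 3.17, 1, 0, 0, 0, 0, 0.03, 3.17, 1])

```text
time: 2.15
ee_pos: [0.5092, 0.1179, 0.0728]
eef_rot: [-0.084, 0.996, -0.0, -0.001]
ft_force: [-0.3, 0.2, 0.8]
width: 0.0868
grip_force: 0.0
```

Request:
drive_tool(series=[0, 0, 0, 0, 0, 0, -1, 0, 0, 0, 0, 0, 0, -1, 0, 0, 0, 0, 0, 0, -1, 0, 0, 0, 0, 0, 0, -1, 0, 0, 0, 0, 0, 0, -1, 0, 0, 0, 0, 0, 0, -1, 0, 0, 0, 0, 0, 0, -1, 0, 0, 0, 0, 0, -0.3, -1, 0, 0, 0, 0, 0, -0.6, -1, 0, 0, 0, 0, 0, -0.6, -1])

```text
time: 2.98
ee_pos: [0.5106, 0.117, 0.0987]
eef_rot: [-0.083, 0.997, 0.0, 0.001]
ft_force: [1.3, 0.4, -4.5]
width: 0.0594
grip_force: 20.0
```

```bash
python3 -c "
from h import *
print(me(),go([-.23,.06,.097]),go([-.23,.06,.075]))"
```

```text
(array([-0.1324,  0.1004,  0.0987]), array([-0.58,  0.25,  0.31,  1.91, -0.09,  0.99,  1.5 ]), 2.9833) [0.01, 0.02, 0.0, 2.44, -1.01, 0.04] [0.01, 0.02, 0.0, 2.44, -1.01, 0.59]
```

Request:
drive_tool(series=[0, 0, 0, 0.4, -0.2, 0, -1, 0, 0, 0, 0.8, -0.4, 0, -1, 0, 0, 0, 1.2, -0.5, 0, -1, 0, 0, 0, 1.6, -0.7, 0, -1, 0, 0, 0, 2, -0.8, 0, -1, 0, 0, 0, 2.3, -0.95, 0, -1, 0, 0, 0, 2.44, -1, 0, -1, 0, 0, 0, 2.44, -1, 0, -1, 0, 0, 0, 2.44, -1, 0.3, -1, 0, 0, 0, 2.44, -1, 0.5, -1])

```text
time: 3.82
ee_pos: [0.4211, 0.0617, 0.0769]
eef_rot: [-0.083, 0.997, 0.0, 0.0]
ft_force: [-0.9, -0.4, -4.2]
width: 0.0593
grip_force: 20.0
```

```bash
python3 -c "
from h import *
print(me(),go([-.23,.06,.0735]),telemetry.read_state()['ft_force'])"
```

```text
(array([-0.2299,  0.0606,  0.0769]), array([-0.57,  0.07,  0.33,  2.17, -0.03,  0.91,  1.51]), 3.8167) [0.0, 0.01, 0.01, 0.0, -0.02, 0.08] [-0.94759573 -0.42972106 -4.21620432]
```

Request:
drive_tool(series=[0, 0, 0, 0, 0, 0.05, -1, 0, 0, 0, 0, 0, 0.1, -1, 0, 0, 0, 0, 0, 0.1, -1, 0, 0, 0, 0, 0, 0.1, 1, 0, 0, 0, 0, 0, 0.1, 1, 0, 0, 0, 0, 0, 0.1, 1, 0, 0, 0, 0, 0, 0.1, 1, 0, 0, 0, 0, 0, 0.1, 1, 0, 0, 0, 0, 0, -0.5, 1, 0, 0, 0, 0, 0, -1.3, 1])

```text
time: 4.65
ee_pos: [0.4187, 0.0606, 0.1282]
eef_rot: [-0.083, 0.997, -0.001, -0.002]
ft_force: [1.1, 1.4, 0.3]
width: 0.086
grip_force: 0.0
```

Request:
drive_tool(series=[0, 0, 0, 0, 0, -0.8, 1, 0, 0, 0, 0, 0, -1.6, 1, 0, 0, 0, 0, 0, -2.4, 1, 0, 0, 0, 0, 0, -3.2, 1, 0, 0, 0, 0, 0, -4, 0, 0, 0, 0, 0, 0, -4.8, 0, 0, 0, 0, 0, 0, -4.8, 0])

```text
time: 5.23
ee_pos: [0.4223, 0.0616, 0.3273]
eef_rot: [-0.083, 0.997, 0.001, 0.004]
ft_force: [0.5, 0.3, 0.1]
width: 0.0745
grip_force: 0.0
```

```bash
python3 -c "
from h import *
print(me(),go([-.05,.10,.31]))
t=get_calibration('top');cv2.imwrite('pics/t1.png',camera('top')[:,:,::-1]);print(proj(t,cup(p,[[-.23,.06,.11]])))"
```

```text
(array([-0.2287,  0.0603,  0.3273]), array([-0.59, -0.18,  0.29,  1.82,  0.05,  1.48,  1.44]), 5.2333) [0.02, 0.1, 0.0, -4.46, 0.99, 0.47]
[[256.99239601 290.70683986]]
```

```bash
python3 -c "
from h import *
c=get_calibration('wrist');s=telemetry.read_state();m=me()[0]
print(R.from_quat(s['eef_rot']).inv().apply(c['xyz']-s['ee_pos']))
for x,z in ((0.008,.31),(0.04,.31),(.06,.33),(.008,.36)):
  c2=dict(c);c2['xyz']=c['xyz']+cup([0,0,p[2]],[[x-m[0],.1-m[1],z-m[2]]])[0]
  print(x,z,proj(c2,cup(p,[[.008,.1,.231],[.016,0,.2],[-.05,.061,.186]])).round().tolist(), go([x,.1,z]))"
```

```text
[ 0.08354839 -0.00106688 -0.13994631]
0.008 0.31 [[277.0, 230.0], [135.0, 224.0], [220.0, 127.0]] [0.02, 0.06, 0.0, -5.93, 0.99, 0.39]
0.04 0.31 [[277.0, 179.0], [130.0, 180.0], [218.0, 77.0]] [0.02, 0.06, 0.0, -6.73, 0.99, 0.4]
0.06 0.33 [[277.0, 141.0], [137.0, 146.0], [221.0, 48.0]] [0.02, 0.06, 0.0, -7.23, 0.99, -0.1]
0.008 0.36 [[277.0, 205.0], [156.0, 204.0], [229.0, 121.0]] [0.02, 0.06, 0.0, -5.94, 0.99, -0.86]
```

Request:
drive_tool(series=[0, 0, 0, -0.8, 0.1, 0, 0, 0, 0, 0, -1.6, 0.3, 0, 0, 0, 0, 0, -2.4, 0.4, 0, 0, 0, 0, 0, -3.2, 0.5, 0, 0, 0, 0, 0, -4, 0.7, 0.1, 0, 0, 0, 0, -4.8, 0.8, 0.2, 0, 0, 0, 0, -5.5, 1, 0.3, 0, 0, 0, 0, -5.9, 1, 0.4, 0, 0, 0, 0, -5.93, 1, 0.4, 0, 0, 0, 0, -5.93, 1, 0.4, 0])

```text
time: 6.12
ee_pos: [0.6477, 0.1397, 0.3031]
eef_rot: [-0.083, 0.997, -0.001, -0.001]
ft_force: [-0.3, 0.2, -0.5]
width: 0.0433
grip_force: 0.0
```

```bash
python3 -c "
from h import *
print(me())
cv2.imwrite('pics/w2.png',camera('wrist')[:,:,::-1]);c=get_calibration('wrist')
print(proj(c,cup(p,[[.008,.096,.231],[.008,.10,.231],[-.05,.061,.186]])))"
```

```text
(array([0.0065, 0.1   , 0.3031]), array([-0.53,  0.41,  0.36,  1.27, -0.14,  1.49,  1.55]), 6.1167)
[[271.36675763 236.63150937]
 [277.9545896  236.62302926]
 [219.81491394 131.81998174]]
```

View pics/w2.png

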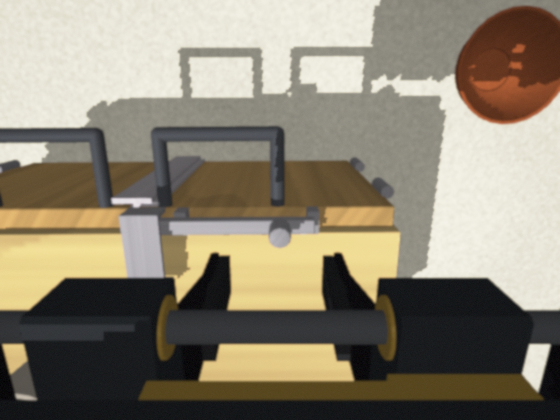

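View pics/t1.png

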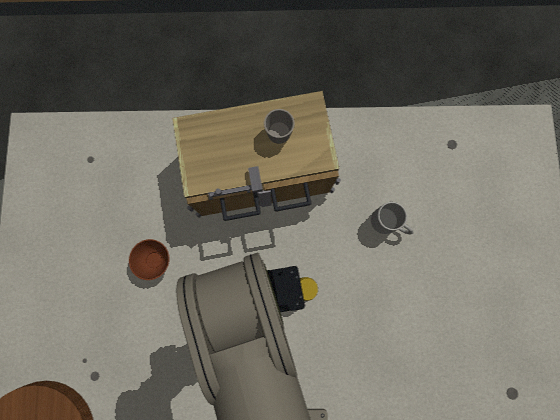

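Knob is at (280,236) in the wrist view, so y≈0.101. The left handle bar is at (219,133), as predicted. I will push the knob with closed fingertips from its -y side.

Request:
drive_tool(series=[0, 0, 0, 0, -0.3, 0, -1, 0, 0, 0, 0, -0.6, 0, -1, 0, 0, 0, 0, -0.85, 0.1, -1, 0, 0, 0, 0, -0.85, 0.4, -1, 0, 0, 0, 0, -0.85, 0.8, -1, 0, 0, 0, 0, -0.85, 1.1, -1, 0, 0, 0, 0, -0.85, 1.3, -1, 0, 0, 0, 0, -0.85, 1.5, -1, 0, 0, 0, 0, -0.85, 1.5, -1, 0, 0, 0, 0, -0.85, 1.5, -1])

```text
time: 7.0
ee_pos: [0.6533, 0.1066, 0.2452]
eef_rot: [-0.083, 0.997, 0.0, -0.0]
ft_force: [0.1, -0.1, 0.1]
width: 0.0005
grip_force: 0.0
```

```bash
python3 -c "
from h import *
s=telemetry.read_state();print(me()[0],s['width'],s['ft_force'],go([.008,.115,.242]))"
```

```text
[0.0065 0.0664 0.2452] 0.0004979933235642345 [ 0.13368279 -0.10096201  0.09535602] [0.0, -0.0, 0.01, -0.04, 1.21, 0.08]
```

Request:
drive_tool(series=[0, 0, 0, -0.04, 0, 0.08, -1, 0, 0, 0, -0.04, 0.15, 0.08, -1, 0, 0, 0, -0.04, 0.3, 0.08, -1, 0, 0, 0, -0.04, 0.45, 0.08, -1, 0, 0, 0, -0.04, 0.6, 0.08, -1, 0, 0, 0, -0.04, 0.75, 0.08, -1, 0, 0, 0, -0.04, 0.9, 0.08, -1, 0, 0, 0, -0.04, 1.05, 0.08, -1, 0, 0, 0, -0.04, 1.2, 0.08, -1, 0, 0, 0, -0.04, 1.2, 0.08, -1])

```text
time: 7.83
ee_pos: [0.6466, 0.156, 0.2422]
eef_rot: [-0.084, 0.996, 0.0, -0.0]
ft_force: [-0.3, -0.6, 0.2]
width: 0.0007
grip_force: 0.0
```

```bash
python3 -c "
from h import *
s=telemetry.read_state();print(me()[0],s['ft_force'])
cv2.imwrite('pics/w3.png',camera('wrist')[:,:,::-1]);c=get_calibration('wrist')
print(proj(c,cup(p,[[.008,.13,.231],[.008,.14,.231],[-.05,.061,.186]])))"
```

```text
[0.0082 0.1163 0.2422] [-0.29411073 -0.57174463  0.20749759]
[[310.40325273 283.97538382]
 [332.69201727 283.97483792]
 [171.98690354 140.45772947]]
```

View pics/w3.png

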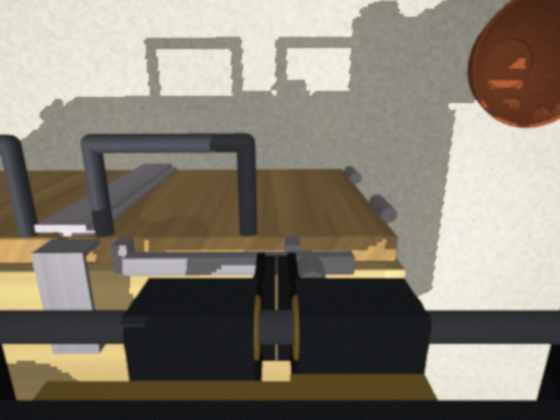

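The fingers are pushing the knob at about (313,268), and the bolt tip at (118,262) is clear of the staple, with about 32 mm drawn. I'll push the rest to the stop.

Request:
drive_tool(series=[0, 0, 0, 0, 0.05, 0, -1, 0, 0, 0, 0, 0.1, 0, -1, 0, 0, 0, 0, 0.15, 0, -1, 0, 0, 0, 0, 0.2, 0, -1, 0, 0, 0, 0, 0.2, 0, -1])

```text
time: 8.3
ee_pos: [0.6459, 0.1599, 0.2421]
eef_rot: [-0.082, 0.997, -0.001, -0.0]
ft_force: [0.2, -6.3, 0.5]
width: 0.0005
grip_force: 2.8
```

```bash
python3 -c "
from h import *
s=telemetry.read_state();print(me()[0],s['ft_force'],cup([0,0,-p[2]],s['ft_force']))"
```

```text
[0.0081 0.1202 0.2421] [ 0.18926071 -6.30793929  0.51027969] [[-0.85648917 -6.25238706  0.51027969]]
```

Request:
drive_tool(series=[0, 0, 0, 0, -0.2, 0, -1, 0, 0, 0, 0, -0.2, -0.5, -1, 0, 0, 0, 0, -0.2, -1, -1, 0, 0, 0, 0.4, -0.8, -1, -1, 0, 0, 0, 0.8, -1.4, -1, -1, 0, 0, 0, 0.8, -1.48, -1, -1, 0, 0, 0, 0.8, -1.48, -1, -1])

```text
time: 8.88
ee_pos: [0.6239, 0.0958, 0.2829]
eef_rot: [-0.081, 0.997, 0.0, 0.001]
ft_force: [1.1, -0.5, 0.4]
width: 0.0007
grip_force: 0.0
```

```bash
python3 -c "
from h import *
print(me(),go([-.023,.061,.192]))"
```

```text
(array([-0.0242,  0.0607,  0.2829]), array([-0.51,  0.34,  0.37,  1.4 , -0.12,  1.42,  1.6 ]), 8.8833) [0.0, 0.01, -0.03, -0.03, 0.01, 2.27]
```

Request:
drive_tool(series=[0, 0, 0, 0, 0, 0.4, -1, 0, 0, 0, 0, 0, 0.8, -1, 0, 0, 0, 0, 0, 1.2, -1, 0, 0, 0, 0, 0, 1.6, -1, 0, 0, 0, 0, 0, 2, -1, 0, 0, 0, 0, 0, 2.27, -1, 0, 0, 0, 0, 0, 2.27, -1])

```text
time: 9.47
ee_pos: [0.6228, 0.0992, 0.1886]
eef_rot: [-0.084, 0.996, -0.0, -0.002]
ft_force: [-0.4, -0.3, 0.1]
width: 0.0002
grip_force: 0.0
```

```bash
cat >> h.py <<'E'
def arc(side,ths,z,n=.034):
    m=me()[0]
    for a in ths:
        P=np.array([-.124*np.sin(a)-n*np.cos(a), side*(.185-.124*np.cos(a)+n*np.sin(a))])
        print(round(a,2),P.round(3),[round(-(P[0]-m[0])/.04,2),round((P[1]-m[1])/.04,2),round(-(z-m[2])/.04,2)])
E
python3 -c "
from h import *
print(me(),telemetry.read_state()['ft_force']);arc(1,np.linspace(.0,1.68,15),.192)"
```

```text
(array([-0.0247,  0.0642,  0.1886]), array([-0.5 ,  0.39,  0.36,  1.53, -0.14,  1.25,  1.61]), 9.4667) [-0.43915273 -0.26916416  0.14086652]
0.0 [-0.034  0.061] [np.float64(0.23), np.float64(-0.08), np.float64(-0.09)]
0.12 [-0.049  0.066] [np.float64(0.6), np.float64(0.04), np.float64(-0.09)]
0.24 [-0.063  0.073] [np.float64(0.95), np.float64(0.21), np.float64(-0.09)]
0.36 [-0.076  0.081] [np.float64(1.27), np.float64(0.42), np.float64(-0.09)]
0.48 [-0.087  0.091] [np.float64(1.57), np.float64(0.66), np.float64(-0.09)]
0.6 [-0.098  0.102] [np.float64(1.83), np.float64(0.94), np.float64(-0.09)]
0.72 [-0.107  0.114] [np.float64(2.07), np.float64(1.25), np.float64(-0.09)]
0.84 [-0.115  0.128] [np.float64(2.26), np.float64(1.58), np.float64(-0.09)]
0.96 [-0.121  0.142] [np.float64(2.41), np.float64(1.94), np.float64(-0.09)]
1.08 [-0.125  0.157] [np.float64(2.52), np.float64(2.31), np.float64(-0.09)]
1.2 [-0.128  0.172] [np.float64(2.58), np.float64(2.69), np.float64(-0.09)]
1.32 [-0.129  0.187] [np.float64(2.6), np.float64(3.07), np.float64(-0.09)]
1.44 [-0.127  0.203] [np.float64(2.57), np.float64(3.46), np.float64(-0.09)]
1.56 [-0.124  0.218] [np.float64(2.49), np.float64(3.84), np.float64(-0.09)]
1.68 [-0.12   0.232] [np.float64(2.37), np.float64(4.2), np.float64(-0.09)]
```

Request:
drive_tool(series=[0, 0, 0, 0.23, -0.08, -0.09, -1, 0, 0, 0, 0.6, 0.04, -0.09, -1, 0, 0, 0, 0.95, 0.2, -0.09, -1, 0, 0, 0, 1.27, 0.42, -0.09, -1, 0, 0, 0, 1.57, 0.66, -0.09, -1, 0, 0, 0, 1.83, 0.94, -0.09, -1, 0, 0, 0, 2.07, 1.25, -0.09, -1, 0, 0, 0, 2.26, 1.58, -0.09, -1, 0, 0, 0, 2.41, 1.94, -0.09, -1, 0, 0, 0, 2.52, 2.31, -0.09, -1])

```text
time: 10.3
ee_pos: [0.5096, 0.1728, 0.1972]
eef_rot: [-0.083, 0.997, 0.001, 0.002]
ft_force: [3.4, -0.8, 0.2]
width: 0.0006
grip_force: 1.2
```

```bash
python3 -c "
from h import *
print(me(),telemetry.read_state()['ft_force']);arc(1,[1.08,1.2,1.32,1.44,1.56,1.68,1.72],.192,.036)"
```

```text
(array([-0.1242,  0.1555,  0.1972]), array([-0.68,  0.17,  0.29,  1.77, -0.05,  1.2 ,  1.37]), 10.3) [ 3.43702787 -0.77784523  0.20233352]
1.08 [-0.126  0.158] [np.float64(0.05), np.float64(0.07), np.float64(0.13)]
1.2 [-0.129  0.174] [np.float64(0.11), np.float64(0.45), np.float64(0.13)]
1.32 [-0.129  0.189] [np.float64(0.12), np.float64(0.84), np.float64(0.13)]
1.44 [-0.128  0.205] [np.float64(0.09), np.float64(1.23), np.float64(0.13)]
1.56 [-0.124  0.22 ] [np.float64(0.0), np.float64(1.6), np.float64(0.13)]
1.68 [-0.119  0.234] [np.float64(-0.12), np.float64(1.97), np.float64(0.13)]
1.72 [-0.117  0.239] [np.float64(-0.17), np.float64(2.09), np.float64(0.13)]
```

Request:
drive_tool(series=[0, 0, 0, 0.05, 0.1, 0.05, -1, 0, 0, 0, 0.11, 0.45, 0.08, -1, 0, 0, 0, 0.12, 0.84, 0.1, -1, 0, 0, 0, 0.09, 1.23, 0.1, -1, 0, 0, 0, 0, 1.6, 0.1, -1, 0, 0, 0, -0.12, 1.97, 0.1, -1, 0, 0, 0, -0.17, 2.1, 0.1, -1, 0, 0, 0, -0.17, 2.1, 0.1, -1, 0, 0, 0, -0.17, 2.1, 0.1, -1])

```text
time: 11.05
ee_pos: [0.5019, 0.2565, 0.1908]
eef_rot: [-0.083, 0.997, -0.0, -0.0]
ft_force: [0.4, -1.2, 0.3]
width: 0.0006
grip_force: 0.0
```

```bash
python3 -c "
from h import *
print(me(),telemetry.read_state()['ft_force'])
cv2.imwrite('pics/t2.png',camera('top')[:,:,::-1]);t=get_calibration('top')
for a in (1.4,1.5,1.6,1.7): print(a,proj(t,cup(p,[[-.181*np.sin(a),.185-.181*np.cos(a),.192],[-.164*np.sin(a)-.05*np.cos(a),.185-.164*np.cos(a)+.05*np.sin(a),.186]])).round(1).tolist())"
```

```text
(array([-0.1179,  0.2393,  0.1908]), array([-0.76,  0.23,  0.24,  1.71, -0.06,  1.21,  1.23]), 11.05) [ 0.41607862 -1.19094184  0.27503065]
1.4 [[210.9, 276.5], [188.5, 277.0]]
1.5 [[203.3, 278.8], [181.1, 277.0]]
1.6 [[195.6, 280.4], [173.8, 276.2]]
1.7 [[187.7, 281.2], [166.7, 274.8]]
```

View pics/t2.png

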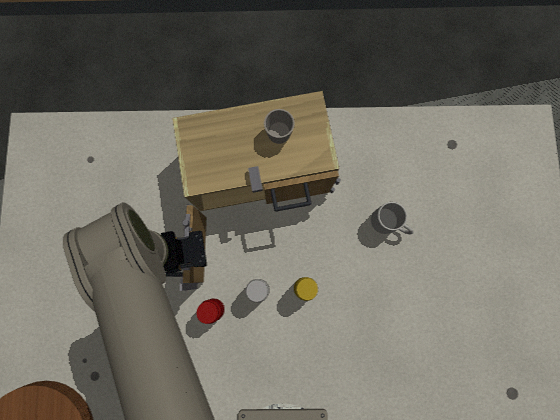

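The left leaf stands open along (190,210)-(190,287), about 1.65 rad. The jar is upright at (257,291), clear of both swings. Next is the right handle.

Request:
drive_tool(series=[0, 0, 0, 0.05, -0.15, -0.3, -1, 0, 0, 0, 0.05, -0.15, -0.9, -1, 0, 0, 0, 0.05, -0.15, -1.6, -1, 0, 0, 0, 0.05, -0.15, -2.4, -1, 0, 0, 0, 0, -0.5, -2.6, -1, 0, 0, 0, -0.3, -1.3, -2.6, -1, 0, 0, 0, -0.6, -2.1, -2.6, -1, 0, 0, 0, -0.9, -2.9, -2.6, -1, 0, 0, 0, -1.2, -3.7, -2.6, -1, 0, 0, 0, -1.4, -4.5, -2.6, -1])

```text
time: 11.93
ee_pos: [0.5876, 0.0855, 0.2958]
eef_rot: [-0.083, 0.997, 0.0, 0.0]
ft_force: [-0.3, 0.4, -0.8]
width: 0.0003
grip_force: 0.0
```

```bash
python3 -c "
from h import *
print(me(),go([-.024,-.061,.28]))"
```

```text
(array([-0.0618,  0.0565,  0.2958]), array([-0.54,  0.24,  0.38,  1.49, -0.09,  1.43,  1.59]), 11.9333) [0.0, 0.01, -0.01, -0.95, -2.94, 0.4]
```

Request:
drive_tool(series=[0, 0, 0, -0.3, -0.8, 0, -1, 0, 0, 0, -0.6, -1.6, 0, -1, 0, 0, 0, -0.8, -2.3, 0.2, -1, 0, 0, 0, -0.95, -2.8, 0.3, -1, 0, 0, 0, -0.95, -2.94, 0.4, -1, 0, 0, 0, -0.95, -2.94, 0.4, -1, 0, 0, 0, -0.95, -2.94, 0.4, -1])

```text
time: 12.52
ee_pos: [0.6435, -0.0213, 0.2793]
eef_rot: [-0.083, 0.997, 0.0, -0.0]
ft_force: [0.5, 0.9, 0.4]
width: 0.0006
grip_force: 0.0
```

```bash
python3 -c "
from h import *
print(me(),go([-.023,-.061,.192]))"
```

```text
(array([-0.0243, -0.0581,  0.2793]), array([-0.36,  0.37,  0.44,  1.37, -0.16,  1.43,  1.81]), 12.5167) [0.01, -0.0, -0.0, -0.03, -0.08, 2.18]
```

Request:
drive_tool(series=[0, 0, 0, -0.03, -0.08, 0.4, -1, 0, 0, 0, -0.03, -0.08, 0.8, -1, 0, 0, 0, -0.03, -0.08, 1.2, -1, 0, 0, 0, -0.03, -0.08, 1.6, -1, 0, 0, 0, -0.03, -0.08, 2, -1, 0, 0, 0, -0.03, -0.08, 2.18, -1, 0, 0, 0, -0.03, -0.08, 2.18, -1])

```text
time: 13.1
ee_pos: [0.6447, -0.0226, 0.1907]
eef_rot: [-0.084, 0.996, 0.0, -0.001]
ft_force: [-0.5, 0.2, -0.2]
width: 0.0
grip_force: 0.0
```

```bash
python3 -c "
from h import *
print(me(),telemetry.read_state()['ft_force']);arc(-1,np.linspace(.0,1.08,10),.192)"
```

```text
(array([-0.0232, -0.0595,  0.1907]), array([-0.35,  0.43,  0.42,  1.49, -0.18,  1.26,  1.83]), 13.1) [-0.48967653  0.2115811  -0.20482433]
0.0 [-0.034 -0.061] [np.float64(0.27), np.float64(-0.04), np.float64(-0.03)]
0.12 [-0.049 -0.066] [np.float64(0.63), np.float64(-0.16), np.float64(-0.03)]
0.24 [-0.063 -0.073] [np.float64(0.98), np.float64(-0.33), np.float64(-0.03)]
0.36 [-0.076 -0.081] [np.float64(1.31), np.float64(-0.54), np.float64(-0.03)]
0.48 [-0.087 -0.091] [np.float64(1.61), np.float64(-0.78), np.float64(-0.03)]
0.6 [-0.098 -0.102] [np.float64(1.87), np.float64(-1.06), np.float64(-0.03)]
0.72 [-0.107 -0.114] [np.float64(2.1), np.float64(-1.37), np.float64(-0.03)]
0.84 [-0.115 -0.128] [np.float64(2.3), np.float64(-1.7), np.float64(-0.03)]
0.96 [-0.121 -0.142] [np.float64(2.45), np.float64(-2.06), np.float64(-0.03)]
1.08 [-0.125 -0.157] [np.float64(2.55), np.float64(-2.43), np.float64(-0.03)]
```

Request:
drive_tool(series=[0, 0, 0, 0.27, -0.04, -0.03, -1, 0, 0, 0, 0.63, -0.16, -0.03, -1, 0, 0, 0, 0.98, -0.33, -0.03, -1, 0, 0, 0, 1.31, -0.54, -0.03, -1, 0, 0, 0, 1.61, -0.78, -0.03, -1, 0, 0, 0, 1.87, -1.06, -0.03, -1, 0, 0, 0, 2.1, -1.37, -0.03, -1, 0, 0, 0, 2.3, -1.7, -0.03, -1, 0, 0, 0, 2.45, -2.06, -0.03, -1, 0, 0, 0, 2.55, -2.43, -0.03, -1])

```text
time: 13.93
ee_pos: [0.5608, -0.138, 0.1934]
eef_rot: [-0.083, 0.997, 0.0, 0.0]
ft_force: [2.5, 1.6, -0.5]
width: 0.0004
grip_force: 1.1
```

```bash
python3 -c "
from h import *
print(me(),telemetry.read_state()['ft_force']);arc(-1,[1.08,1.2,1.32,1.44,1.56,1.68,1.72],.192,.036)"
```

```text
(array([-0.1251, -0.1594,  0.1934]), array([-0.25,  0.27,  0.49,  1.68, -0.14,  1.22,  2.01]), 13.9333) [ 2.46134856  1.57698985 -0.52134979]
1.08 [-0.126 -0.158] [np.float64(0.03), np.float64(0.03), np.float64(0.03)]
1.2 [-0.129 -0.174] [np.float64(0.09), np.float64(-0.36), np.float64(0.03)]
1.32 [-0.129 -0.189] [np.float64(0.1), np.float64(-0.74), np.float64(0.03)]
1.44 [-0.128 -0.205] [np.float64(0.06), np.float64(-1.13), np.float64(0.03)]
1.56 [-0.124 -0.22 ] [np.float64(-0.02), np.float64(-1.51), np.float64(0.03)]
1.68 [-0.119 -0.234] [np.float64(-0.14), np.float64(-1.87), np.float64(0.03)]
1.72 [-0.117 -0.239] [np.float64(-0.2), np.float64(-1.99), np.float64(0.03)]
```

Request:
drive_tool(series=[0, 0, 0, 0.09, -0.36, 0.03, -1, 0, 0, 0, 0.1, -0.74, 0.03, -1, 0, 0, 0, 0.06, -1.13, 0.03, -1, 0, 0, 0, -0.02, -1.5, 0.03, -1, 0, 0, 0, -0.14, -1.87, 0.03, -1, 0, 0, 0, -0.2, -2, 0.03, -1, 0, 0, 0, -0.2, -2, 0.03, -1, 0, 0, 0, -0.2, -2, 0.03, -1])

```text
time: 14.6
ee_pos: [0.5818, -0.2148, 0.1915]
eef_rot: [-0.083, 0.997, 0.0, -0.001]
ft_force: [-0.5, 0.6, 0.5]
width: 0.0005
grip_force: 0.0
```

Request:
drive_tool(series=[0, 0, 0, 0, 0.15, 0, -1, 0, 0, 0, 0, 0.15, -0.5, -1, 0, 0, 0, 0, 0.15, -1.2, -1, 0, 0, 0, 0, 0.15, -2, -1, 0, 0, 0, 0, 0.15, -2.8, -1, 0, 0, 0, 0, 0.15, -3, -1, 0, 0, 0, 0, 0.15, -3, -1])

```text
time: 15.18
ee_pos: [0.5821, -0.2081, 0.3148]
eef_rot: [-0.084, 0.996, -0.0, 0.002]
ft_force: [0.4, 0.2, -0.4]
width: 0.0005
grip_force: 0.0
```

```bash
python3 -c "
from h import *
print(me(),telemetry.read_state()['ft_force'])
a=camera('side');b=camera('top')
cv2.imwrite('pics/f.png',np.hstack([cv2.resize(x,(400,300)) for x in (a,b)])[:,:,::-1])"
```

```text
(array([-0.1157, -0.2322,  0.3148]), array([-0.15,  0.31,  0.54,  1.4 , -0.16,  1.47,  2.13]), 15.1833) [ 0.38905173  0.16197767 -0.40440868]
```

View pics/f.png

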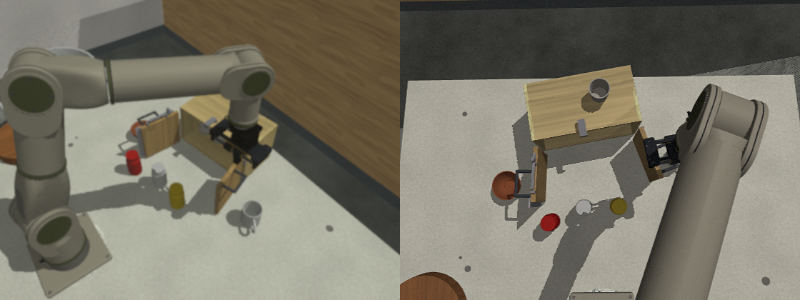

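Both leaves stand past square: left at (540,145)-(538,200) and right at (638,127)-(655,180). The jar is upright at (583,206), the bowl, mug and cup are in place, and the gripper is clear of everything.

```bash
python3 -c "
from bench import r
print(r.close_job())"
```

```text
the job is handed in; nothing more can be done
None
```

The job is handed in at about 15 s of the 64 s: the jar was moved clear, the bolt drawn to its stop, then the left and right doors opened past square in that order. The last pictures show the jar upright and the bowl, mug and cup in place; no verdict was returned.

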